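# Feed the sample tube into the tube scanner

### The arm

A 6-joint arm with a two-finger parallel gripper is mounted at the origin on the work surface. World frame = base frame: x ahead of the robot, y to its left, z up, the work surface at z = 0. Lengths are in m, angles in rad, forces in N, time in s.
With the tool pointing down it reaches from about 0.35 to 0.85 m from the base axis. Payload 8.1 kg.
Tool frame: the origin (TCP) lies at the very end of the fingers, on their centre line; the grasp point (between the pads) lies 19 mm behind it; z points along the fingers, y is the line along which they close (so a half turn about z gives the same grasp; the last joint's range is limited). The gripper opens to 93 mm and grips with 3 to 60 N. Pads are 15 mm wide; open, the fingers measure 128 mm over their backs; the gripper's body (75 mm by 188 mm) begins 65 mm behind the grasp point.
Start: joints at [1.098, 0.13, 1.488, -0, 1.523, -0.085], TCP at [0.227, 0.555, 0.219] pointing down, gripper open.
Joint ranges: [-2.96, 2.96], [-0.89, 2.26], [0.02, 2.5], [-1.34, 4.48], [0, 2.73], [-2.66, 2.66]. Speed limits (rad/s): [2.39, 2.39, 2.79, 3.14, 3.14, 3.14].

### API

Orientations are given as a rotation vector (axis times angle).
In Python, from plant import monitor, eyes, ticket gives the robot as it stands.
- The arm moves only by the tool arm_command, never from a script. Its argument "deltas" is a list that holds one entry, the list of rows, each a list of 6 numbers: the shift along the world's x, y, z in cm, then the turn, a rotation vector about the world's x, y, z in degrees. In form: [[[tx, ty, tz, rx, ry, rz], ...]]. A call has 1 to 12 rows; each row shifts and turns the commanded pose from where the row before left it; what a row does not reach is not made up. A row lasts 1/12 s, in which the tool goes at most 41.7 mm and 7.16 degrees, less where a joint would pass 70% of its speed; a pose out of reach is approached as far as the arm can. A call is refused whole if a number of a shift passes 4.17 or a number of a turn 7.16, either way. A call with a gripper value outside its range is refused whole. "gripper" is the opening, from -1 (shut) to 1 (fully open), set as the call begins (left out, the last holds). The fingers move at their own pace and stop on an object; "squeeze" is the grip in N (left out, the last holds). Time passes only in rows, so rows that do not move let the fingers close. It gives the time, the measured TCP pose, the force, the opening and the grip force at its end, in the units of the state.
- monitor.read_state(): the state, without advancing time (a new reading comes with each control period).
- eyes.read_camera(name): name is "side" or "top" or "wrist"; returns the picture (480x640x3 uint8, blue, green, red); there is no depth.
- eyes.camera_model(name): a dict with "fx", "fy", "cx", "cy" (pixels), "rvec" (rotation vector, rad) and "tvec" (3), from world to camera coordinates, as OpenCV has them. Camera axes: x right, y down, z forward; pixel columns grow to the right and rows downward; lengths in m; the calibration is good to about 2 mm. The wrist camera is an equidistant fisheye: a pixel r from the principal point sees the ray r / f radians off the axis. A picture is of the moment at which its call begins: read the wrist's pose just before it. camera_model takes no time and is no camera call; for the wrist camera it gives the pose at the moment of the call.
- ticket.close_job(): hands the job in; it is judged then, once.
The state is a dict: "t": time; "q": joint angles; "dq": joint speeds; "joint_torque": joint torques, N m; "tool_pos": TCP position; "orientation": TCP orientation; "force": force on the tool from outside, world axes, zero at the start; "wrist_torque": the same for the moment, N m; "opening": finger opening in m; "gripper_force": force on a finger pad.
Only numpy, scipy, OpenCV 4.12 (cv2) and the standard library are available. Lean on these libraries where they do the work, as an engineer would, in place of code of your own. Each camera call takes 0.05 s, during which the arm holds its last target. There are 200 camera calls.

### The job

Push the sample tube gently up the scanner's feed ramp with the fingertips and over the crest until it lies in the seat against the stop, keeping the fingers behind it so that it never rolls free on the slope. Then press the scanner's start button all the way down once the tube lies still. Nothing is pinched or lifted, and everything else on the bench stays where it is.

Things in the scene. Friction and masses are not known exactly. Their poses are not given: they have to be found in the camera images.
- tube: the sample tube lying on the feed ramp, across it: smooth closed white cylinder with blue ends of the same diameter, 45 mm diameter, 150 mm long, about 0.2 kg, plastic, free to roll. Origin: its centre; y axis: its length (x and z turn as it rolls). At the start it rests at the foot of the ramp against a low lip.
- ramp: fixed feed ramp: aluminium plane 160 mm wide, rising 8 degrees away from the robot; a tube let go on it rolls back. x points up the slope, y to the left across it, z normal; z = 0 is the running surface. Origin: mid-width under the resting tube (tube centre at x = 0, z = 22.5 mm). Plane from x = -50 mm to the crest at x = 130 mm.
- scanner: the whole fixed scanner, carrying ramp, seat and button. Origin: on the bench, 20 mm below the ramp's origin; x level, ahead. A lip 8 mm high crosses the ramp 17.5 to 23.5 mm behind the ramp's origin and holds the resting tube. The ramp's foot edge is 13 mm above the bench. Side rails 7 mm thick rise 15 mm above ramp and seat on both sides.
- seat: fixed steel seat beyond the crest, sloping DOWN 5 degrees to the upright stop, so a tube past the crest rolls on to the stop and stays. Origin: mid-width on the crest edge; x down the seat to the stop, y left, z normal. Stop face at x = 50.5 mm, 40 mm high, 14 mm thick; a tube touching it has its centre at x = 28, z = 22.5 mm.
- start_top (a point): centre of the top face of the round white start button, 32 mm dia., in a grey collar on top of the white housing (150 x 80 x 70 mm) that stands along the right side of the ramp. It is pressed straight down.
- start (a joint): travel of the start button: 0 m up, 0.006 m fully down, which takes 4 N; it springs back when let go.
- spare_tube: bystander: identical capped tube, 45 mm dia. x 150 mm, standing upright on the bench left of the ramp. Origin: centre of its foot.
- marker: bystander: marker pen lying on the bench by the ramp's left side, 130 mm long, 16 mm thick. Origin: underside.
- vial: bystander: small amber capped vial, 30 mm dia. x 55 mm, standing in front of the white housing, right of the ramp. Origin: centre of its foot.
- tip_box: bystander: closed blue pipette-tip box, 87 x 127 x 63 mm, left of the ramp. Origin: centre of underside.
- media_bottle: bystander: glass bottle with a blue cap, 70 mm dia. x 130 mm, right of the housing. Origin: centre of its foot.
Things that resemble listed ones, but are neither listed nor needed, are in the scene too. What is shaped like the tube but green or yellow is not meant.

How it is judged:
By the outcome, as a careful person would: the job done as asked, in the order asked, and still so for the second after the job is handed in, with the robot touching nothing.
It also fails if it takes over 45 s, if anything falls off the work surface, if the arm or the gripper's body presses on something with over 40 N, if the wrist force passes 120 N, or if a joint passes its speed limit or range.

## Working session

There is one attempt and no reset: what is moved stays moved. The work goes in short steps, Python scripts to look and compute and a tool call to move; the robot and the scene stay as the last step left them, time stands still between calls to the robot, and variables do not carry over. Pictures are saved under pics/ and viewed, at most 10 in all, crops included, and the job is handed in when it is done.

Besides the shell and the picture viewer there is one more tool, called as name([rows], argument=value, ...), one row to a line, values as JSON. arm_command: Moves the arm, as the interface text tells. Its arguments: {"type":"object","properties":{"deltas":{"type":"array"},"gripper":{"type":"number"},"squeeze":{"type":"number"}},"required":["deltas"]}

```bash
mkdir -p pics
python3 - <<'E'
from plant import monitor, eyes
import cv2, numpy as np
s=monitor.read_state(); print({k:np.round(v,3).tolist() for k,v in s.items()})
for n in ("top","side"):
    m=eyes.camera_model(n); print(n,{k:np.round(v,4).tolist() for k,v in m.items()})
    cv2.imwrite(f"pics/{n}0.png",eyes.read_camera(n))
E
```

```text
{'t': 0.0, 'q': [1.098, 0.131, 1.489, 0.0, 1.523, -0.085], 'dq': [0.001, -0.0, -0.001, -0.002, 0.002, 0.001], 'joint_torque': [0.001, -55.984, -49.176, 0.077, 0.035, -0.0], 'tool_pos': [0.227, 0.555, 0.218], 'orientation': [-0.605, -3.082, 0.003], 'force': [-0.228, 0.136, 0.269], 'wrist_torque': [-0.016, 0.019, 0.025], 'gripper_force': 0.0, 'opening': 0.093}
top {'fx': 614.4566, 'fy': 614.4566, 'cx': 310.2802, 'cy': 240.3773, 'rvec': [2.1696, -2.147, 0.152], 'tvec': [0.0315, 0.5103, 1.1738]}
side {'fx': 581.9332, 'fy': 581.9332, 'cx': 320.1048, 'cy': 241.7882, 'rvec': [2.3242, -0.5732, 0.2112], 'tvec': [-0.4173, 0.269, 0.9655]}
```

View pics/top0.png

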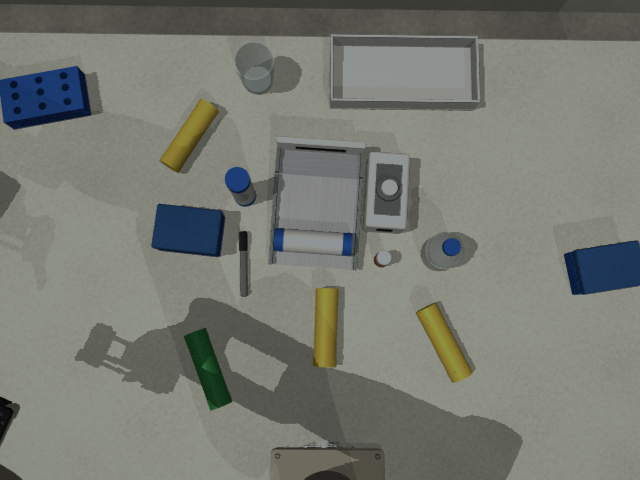

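View pics/side0.png

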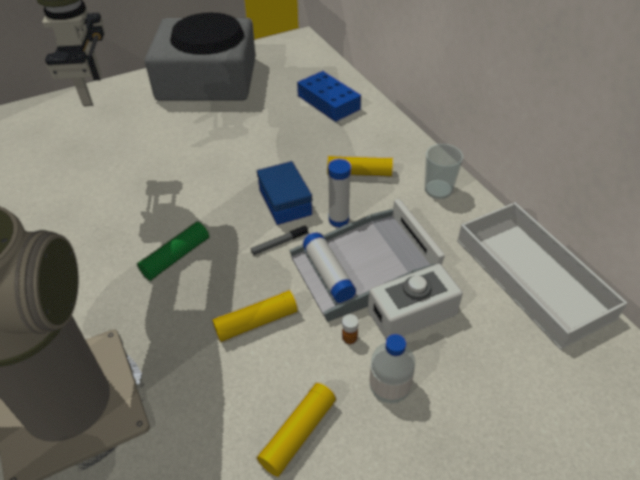

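The tube lies in the ramp at top (314,242) and side (330,268): white with blue ends, lying across the ramp. The other candidates are the upright one at top (238,180), which is the spare, and the yellow/green ones at (190,135), (326,327), (444,343) and (208,368), which are excluded by colour. The start button is at top (389,187). I'll confirm this in an enlarged crop.

Run:
```python
import cv2
t=cv2.imread("pics/top0.png")[130:280,225:425]
cv2.imwrite("pics/crop0.png",cv2.resize(t,None,fx=4,fy=4,interpolation=cv2.INTER_CUBIC))
```

```text
(no output)
```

View pics/crop0.png

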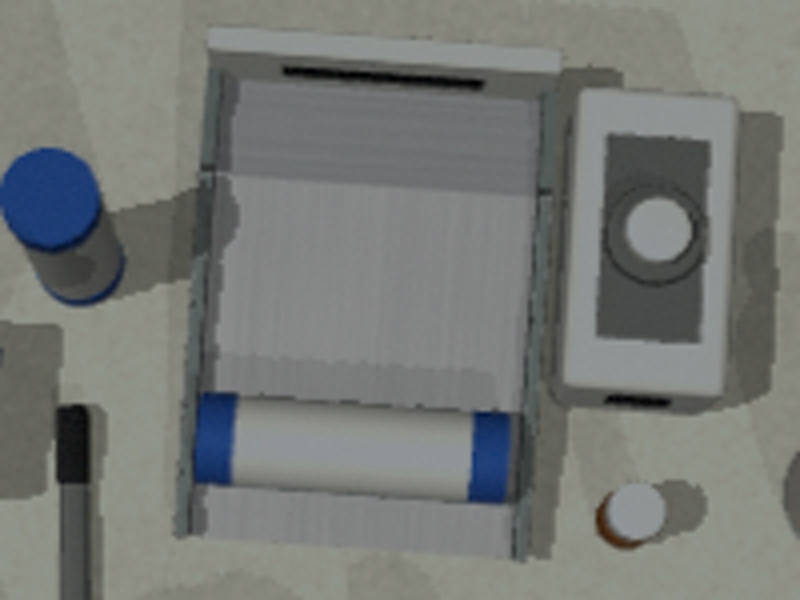

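The crop confirms the tube: white with blue ends, centre at crop (354,448), which is top px (313.5,242). The crest line runs from crop (216,176) to (536,196), the foot edge from (195,533) to (513,556), and the button is at (659,229).

```bash
cat > h.py <<'E'
import numpy as np, cv2
from scipy.optimize import least_squares
from plant import monitor, eyes
M={n:eyes.camera_model(n) for n in ("top","side")}
def proj(n,P):
    m=M[n];K=np.array([[m["fx"],0,m["cx"]],[0,m["fy"],m["cy"]],[0,0,1]])
    return cv2.projectPoints(np.atleast_2d(np.array(P,float)),np.array(m["rvec"],float),np.array(m["tvec"],float),K,None)[0][:,0]
def tri(obs): # {cam:px}
    return least_squares(lambda p:np.concatenate([proj(n,p)[0]-u for n,u in obs.items()]),[.5,0,.05])
def plane(n,u,z):
    return least_squares(lambda p:proj(n,[*p,z])[0]-u,[.5,0]).x
E
python3 - <<'E'
from h import *
c=lambda x,y:np.array([225+x/4-.375,130+y/4-.375])
s,co=np.sin(np.radians(8)),np.cos(np.radians(8))
R=lambda x,y,z:[x*co-z*s,y,.02+x*s+z*co]
pts=[(R(.13,.08,0),c(216,176)),(R(.13,-.08,0),c(536,196)),(R(-.05,.08,0),c(195,533)),(R(-.05,-.08,0),c(513,556)),(R(0,0,.0225),c(354,448))]
def W(v,P):
    P=np.array(P);a=np.cos(v[2]);b=np.sin(v[2]);return [v[0]+a*P[0]-b*P[1],v[1]+b*P[0]+a*P[1],P[2]]
f=lambda v:np.concatenate([proj("top",W(v,P))[0]-u for P,u in pts])
r=least_squares(f,[.45,0,0]);v=r.x;print("scanner",v,np.degrees(v[2]),np.round(r.fun,1))
print("tube",W(v,R(0,0,.0225)),"crest",W(v,R(.13,0,0)),"foot",W(v,R(-.05,0,0)))
print("side tube proj",proj("side",W(v,R(0,0,.0225))))
b=tri({"top":c(659,229),"side":np.array([418,283.])});print("button",b.x,np.round(b.fun,1))
for z in(.07,.08,.085,.09):print(z,plane("top",c(659,229),z))
print("tube axis ends", plane("top",c(197.5,438),.042),plane("top",c(510,458),.042))
print("vial top",plane("top",c(636,510),.055),"spare top",plane("top",c(50,198),.15),"marker",plane("top",c(74,405),.016))
E
```

```text
scanner [ 0.51023837  0.02885539 -0.05513208] -3.1588356723676916 [-0.3 -0.5  0.2 -0.2 -1.   0.8 -0.1  0.3  1.2 -0.4]
tube [np.float64(0.5071117280627258), np.float64(0.029027945167584848), np.float64(0.04228103154668533)] crest [np.float64(0.6387776157328774), np.float64(0.02176156686129222), np.float64(0.03809250312480851)] foot [np.float64(0.4608001916820626), np.float64(0.03158378669375579), np.float64(0.013041344951996728)]
side tube proj [[330.01717953 266.8896256 ]]
button [ 0.60678007 -0.11174306  0.08837962] [-0.  0.  0. -0.]
0.07 [ 0.61090242 -0.11432638]
0.08 [ 0.60867442 -0.11292729]
0.085 [ 0.60756042 -0.11222774]
0.09 [ 0.60644641 -0.1115282 ]
tube axis ends [0.51048381 0.10769291] [ 0.50235092 -0.04471184]
vial top [ 0.47617269 -0.10437513] spare top [0.60395633 0.17026641] marker [0.52985193 0.17082804]
```

Scanner pose: origin (0.510, 0.029), yaw -3.2°. Residuals are about 1 px, and the side view agrees: the tube is predicted at (330,267) and seen at (330,268). Button top is at (0.607, -0.112, 0.088), which fits on a 70 mm housing. Next I'll move above the ramp foot and line up the fingers across it.

arm_command([
  [[1.52, -3.49, 0, 0, 0, 1.27], [1.52, -3.49, 0, 0, 0, 1.27], [1.52, -3.49, 0, 0, 0, 1.27], [1.52, -3.49, 0, 0, 0, 1.27], [1.52, -3.49, 0, 0, 0, 1.27], [1.52, -3.49, 0, 0, 0, 1.27], [1.52, -3.49, 0, 0, 0, 1.27], [1.52, -3.49, 0, 0, 0, 1.27], [1.52, -3.49, 0, 0, 0, 1.27], [1.52, -3.49, 0, 0, 0, 1.27], [1.52, -3.49, 0, 0, 0, 1.27], [1.52, -3.49, 0, 0, 0, 1.27]],
], gripper=1)

```text
t: 1.1
tool_pos: [0.4094, 0.1349, 0.2185]
orientation: [-0.189, -3.136, -0.0]
force: [-0.1, 0.0, -0.7]
opening: 0.0931
gripper_force: 0.0
```

arm_command([
  [[1.52, -3.49, 0, 0, 0, 1.27], [1.52, -3.49, 0, 0, 0, 1.27], [1.52, -3.49, 0, 0, 0, 1.27], [0, 0, 0, 0, 0, 0], [0, 0, 0, 0, 0, 0], [0, 0, 0, 0, 0, 0]],
])

```text
t: 1.6
tool_pos: [0.4545, 0.0321, 0.2182]
orientation: [-0.089, -3.139, -0.001]
force: [-0.3, -0.3, 0.4]
opening: 0.093
gripper_force: 0.0
```

arm_command([
  [[0, 0, -3.5, 0, 0, 0], [0, 0, -3.5, 0, 0, 0], [0, 0, -3.5, 0, 0, 0], [0, 0, -3.5, 0, 0, 0], [0, 0, -2.5, 0, 0, 0], [0, 0, -1.4, 0, 0, 0], [0, 0, -0.8, 0, 0, 0], [0, 0, 0, 0, 0, 0], [0, 0, 0, 0, 0, 0]],
])

```text
t: 2.35
tool_pos: [0.4549, 0.0328, 0.0322]
orientation: [0.085, 3.14, 0.0]
force: [0.6, 0.1, 0.6]
opening: 0.0929
gripper_force: 0.0
```

Run:
```python
from plant import monitor, eyes
import cv2
t=eyes.read_camera("wrist")
cv2.imwrite("pics/w1.png",t)
print(monitor.read_state()["tool_pos"])
```

```text
[0.45574462 0.03259411 0.03290797]
```

View pics/w1.png

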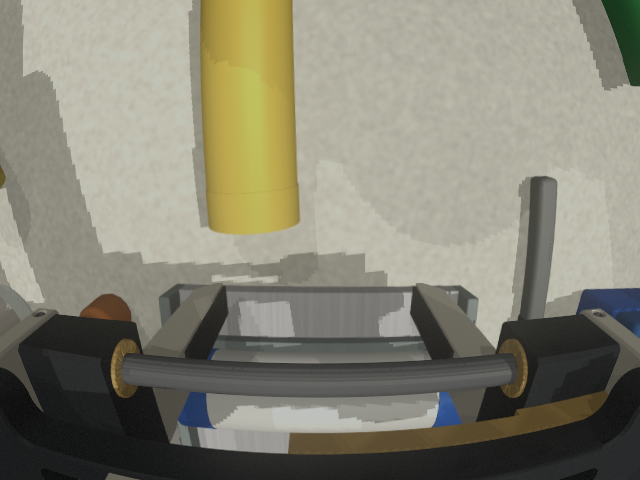

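The wrist view, seen from the robot side, shows the fingers at (190,370) and (455,370). They are symmetric behind the tube, inside the rails, and the lip is clear. I'll approach slowly and start the push.

arm_command([
  [[0.3, -0.02, 0, 0, 0, 0], [0.4, -0.02, 0, 0, 0, 0], [0.4, -0.02, 0, 0, 0, 0], [0.3, -0.02, 0, 0, 0, 0], [0.2, -0.01, 0, 0, 0, 0], [0.15, -0.01, 0, 0, 0, 0], [0.15, -0.01, 0, 0, 0, 0], [0.15, -0.01, 0, 0, 0, 0], [0.15, -0.01, 0, 0, 0, 0], [0.15, -0.01, 0.02, 0, 0, 0], [0.15, -0.01, 0.02, 0, 0, 0], [0.15, -0.01, 0.02, 0, 0, 0]],
])

```text
t: 3.4
tool_pos: [0.4802, 0.0305, 0.0318]
orientation: [-0.087, -3.138, -0.0]
force: [-5.8, 0.5, 4.8]
opening: 0.0932
gripper_force: 2.9
```

Run:
```python
from plant import monitor, eyes
import cv2, numpy as np
print(monitor.read_state()["tool_pos"])
a=eyes.read_camera("wrist"); b=eyes.read_camera("side")[200:320,260:400]
cv2.imwrite("pics/c2.png",np.hstack([cv2.resize(a[260:480,120:500],(494,286)),cv2.resize(b,(300,286),interpolation=cv2.INTER_CUBIC)]))
```

```text
[0.48020271 0.03046425 0.03184501]
```

View pics/c2.png

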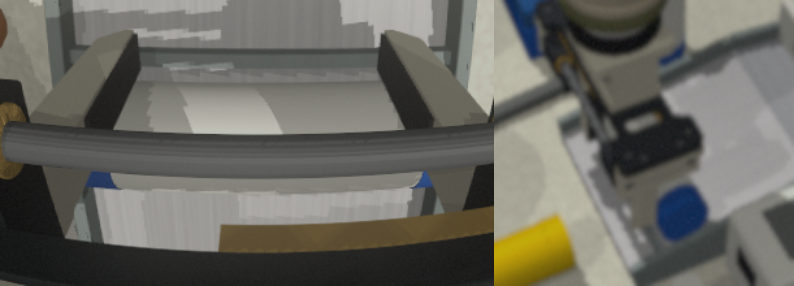

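Contact is made and the fingers are behind the tube. But the force is 5.8 N back with 4.8 N up, so the upright finger faces are wedging the tube against the ramp through friction, and it has barely moved off the lip. I'll back off slightly and lean the tool so the fingertips point forward. That puts the contact lower on the tube.

arm_command([
  [[-0.15, 0.01, 0, 0, 0, 0], [-0.15, 0.01, 0, 0, 0, 0], [-0.3, 0.02, 0, 0, 0, 0], [-0.5, 0.03, 0, 0, 0, 0], [-0.5, 0.03, 0.1, -0.35, -6.24, 0], [0, 0, 0, -0.35, -6.24, 0], [0, 0, 0, -0.35, -6.24, 0], [0, 0, 0, -0.35, -6.24, 0], [0, 0, 0, 0, 0, 0], [0, 0, 0, 0, 0, 0], [0, 0, 0, 0, 0, 0]],
])

```text
t: 4.42
tool_pos: [0.4654, 0.0314, 0.0336]
orientation: [0.075, 2.705, -0.017]
force: [0.1, -0.4, -0.0]
opening: 0.0933
gripper_force: 0.0
```

Run:
```python
from plant import monitor
import numpy as np
s=monitor.read_state(); print({k:np.round(s[k],3) for k in("tool_pos","orientation","force","wrist_torque","q")})
```

```text
{'tool_pos': array([0.465, 0.031, 0.034]), 'orientation': array([ 0.075,  2.705, -0.017]), 'force': array([ 0.074, -0.354, -0.02 ]), 'wrist_torque': array([ 0.07 ,  0.227, -0.007]), 'q': array([-0.036, -0.533,  2.479, -0.012,  0.76 , -1.544])}
```

arm_command([
  [[0.3, -0.02, -0.1, 0, 0, 0], [0.3, -0.02, -0.1, 0, 0, 0], [0.2, -0.01, 0, 0, 0, 0], [0.15, -0.01, 0, 0, 0, 0], [0.15, -0.01, 0, 0, 0, 0], [0.15, -0.01, 0, 0, 0, 0], [0.15, -0.01, 0.02, 0, 0, 0], [0.15, -0.01, 0.02, 0, 0, 0], [0.15, -0.01, 0.02, 0, 0, 0], [0.15, -0.01, 0.02, 0, 0, 0]],
])

```text
t: 5.25
tool_pos: [0.484, 0.0302, 0.0321]
orientation: [0.075, 2.704, -0.017]
force: [-1.1, -0.6, -0.4]
opening: 0.093
gripper_force: 0.6
```

arm_command([
  [[0.15, -0.01, 0.02, 0, 0, 0], [0.15, -0.01, 0.02, 0, 0, 0], [0.15, -0.01, 0.02, 0, 0, 0], [0.15, -0.01, 0.02, 0, 0, 0]],
])

```text
t: 5.58
tool_pos: [0.4901, 0.0298, 0.0329]
orientation: [0.075, 2.704, -0.017]
force: [-1.7, 1.0, 0.6]
opening: 0.093
gripper_force: 0.6
```

arm_command([
  [[0.2, -0.01, 0.03, 0, 0, 0], [0.25, -0.014, 0.035, 0, 0, 0], [0.25, -0.014, 0.035, 0, 0, 0], [0.25, -0.014, 0.035, 0, 0, 0], [0.25, -0.014, 0.035, 0, 0, 0], [0.25, -0.014, 0.035, 0, 0, 0], [0.25, -0.014, 0.035, 0, 0, 0], [0.25, -0.014, 0.035, 0, 0, 0], [0.25, -0.014, 0.035, 0, 0, 0], [0.25, -0.014, 0.035, 0, 0, 0], [0.25, -0.014, 0.035, 0, 0, 0], [0.2, -0.01, 0.03, 0, 0, 0]],
])

```text
t: 6.58
tool_pos: [0.5192, 0.0281, 0.037]
orientation: [0.075, 2.704, -0.017]
force: [-0.9, 0.5, 0.6]
opening: 0.0929
gripper_force: 0.5
```

Run:
```python
from plant import monitor, eyes
import cv2, numpy as np
print(monitor.read_state()["tool_pos"])
a=eyes.read_camera("wrist"); b=eyes.read_camera("side")[180:320,260:460]
cv2.imwrite("pics/c3.png",np.hstack([cv2.resize(a[240:480,100:520],(400,286)),cv2.resize(b,(400,286),interpolation=cv2.INTER_CUBIC)]))
```

```text
[0.51919164 0.02813098 0.03701977]
```

View pics/c3.png

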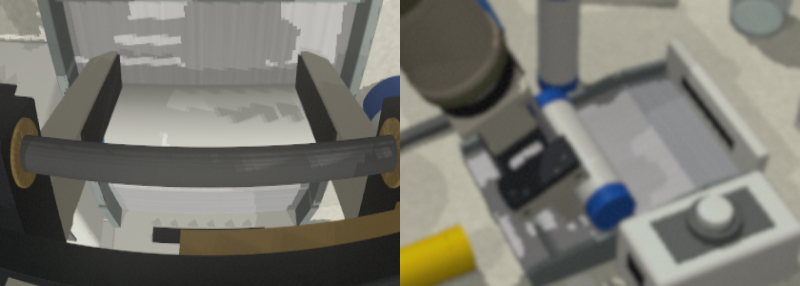

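The side view shows the tube rolling squarely up the ramp ahead of the fingers at low force. Continuing.

arm_command([
  [[0.25, -0.014, 0.035, 0, 0, 0], [0.25, -0.014, 0.035, 0, 0, 0], [0.25, -0.014, 0.035, 0, 0, 0], [0.25, -0.014, 0.035, 0, 0, 0], [0.25, -0.014, 0.035, 0, 0, 0], [0.25, -0.014, 0.035, 0, 0, 0], [0.25, -0.014, 0.035, 0, 0, 0], [0.25, -0.014, 0.035, 0, 0, 0], [0.25, -0.014, 0.035, 0, 0, 0], [0.25, -0.014, 0.035, 0, 0, 0], [0.25, -0.014, 0.035, 0, 0, 0], [0.25, -0.014, 0.035, 0, 0, 0]],
])

```text
t: 7.68
tool_pos: [0.5491, 0.0265, 0.0412]
orientation: [0.075, 2.704, -0.017]
force: [-1.2, 0.1, 0.6]
opening: 0.0928
gripper_force: 0.6
```

arm_command([
  [[0.25, -0.014, 0.035, 0, 0, 0], [0.25, -0.014, 0.035, 0, 0, 0], [0.25, -0.014, 0.035, 0, 0, 0], [0.25, -0.014, 0.035, 0, 0, 0], [0.25, -0.014, 0.035, 0, 0, 0], [0.25, -0.014, 0.035, 0, 0, 0], [0.25, -0.014, 0.035, 0, 0, 0], [0.25, -0.014, 0.035, 0, 0, 0], [0.25, -0.014, 0.035, 0, 0, 0], [0.25, -0.014, 0.035, 0, 0, 0], [0.25, -0.014, 0.035, 0, 0, 0], [0.25, -0.014, 0.035, 0, 0, 0]],
])

```text
t: 8.68
tool_pos: [0.5791, 0.0248, 0.0454]
orientation: [0.075, 2.704, -0.017]
force: [-1.6, -0.6, 0.4]
opening: 0.0932
gripper_force: 0.6
```

arm_command([
  [[0.25, -0.014, 0.035, 0, 0, 0], [0.25, -0.014, 0.035, 0, 0, 0], [0.25, -0.014, 0.035, 0, 0, 0], [0.25, -0.014, 0.035, 0, 0, 0], [0.25, -0.014, 0.035, 0, 0, 0], [0.25, -0.014, 0.035, 0, 0, 0], [0.25, -0.014, 0.035, 0, 0, 0], [0.2, -0.011, 0.028, 0, 0, 0], [0.15, -0.008, 0.02, 0, 0, 0], [0.15, -0.008, 0.02, 0, 0, 0], [0.15, -0.008, 0.02, 0, 0, 0], [0.15, -0.008, 0.02, 0, 0, 0]],
])

```text
t: 9.68
tool_pos: [0.6044, 0.0234, 0.0488]
orientation: [0.075, 2.704, -0.017]
force: [-1.2, -0.5, 1.9]
opening: 0.093
gripper_force: 0.5
```

arm_command([
  [[0.15, -0.008, 0, 0, 0, 0], [0.15, -0.008, 0, 0, 0, 0], [0.15, -0.008, 0, 0, 0, 0], [0.15, -0.008, 0, 0, 0, 0], [0.15, -0.008, 0, 0, 0, 0], [0.15, -0.008, 0, 0, 0, 0], [0.15, -0.008, 0, 0, 0, 0], [0.15, -0.008, 0, 0, 0, 0], [0.15, -0.008, 0, 0, 0, 0], [0.15, -0.008, 0, 0, 0, 0]],
])

```text
t: 10.52
tool_pos: [0.6195, 0.0226, 0.0489]
orientation: [0.075, 2.704, -0.017]
force: [0.3, -0.1, 1.0]
opening: 0.0932
gripper_force: 0.0
```

Run:
```python
from plant import monitor, eyes
import cv2, numpy as np
print(monitor.read_state()["tool_pos"])
a=eyes.read_camera("top")[130:240,250:420]; b=eyes.read_camera("side")[180:320,260:460]
cv2.imwrite("pics/c4.png",np.hstack([cv2.resize(a,(400,286)),cv2.resize(b,(400,286),interpolation=cv2.INTER_CUBIC)]))
```

```text
[0.61953577 0.02258109 0.04888154]
```

View pics/c4.png

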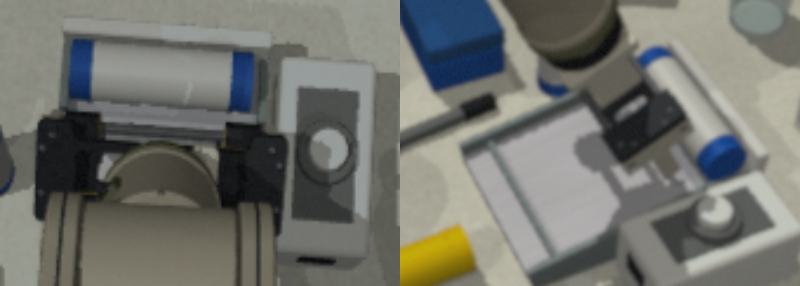

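The top view shows the tube square against the stop at (160,75) in the crop, and the fingers are now unloaded. I'll back off, rise, straighten the tool and go above the button. I'll keep the gripper open and press with the right finger alone: the shut pair is 35 mm wide, which would overlap the collar.

arm_command([
  [[-0.5, 0.03, 0, 0, 0, 0], [-1.0, 0.055, 0, 0, 0, 0], [-0.5, 0.03, 1.0, 0, 0, 0], [0, 0, 3.0, 0, 0, 0], [0, 0, 3.0, 0.35, 6.24, 0], [0, 0, 3.0, 0.35, 6.24, 0], [0, 0, 0, 0.35, 6.24, 0], [0, 0, 0, 0.35, 6.24, 0], [0.2, -2.0, 0, 0, 0, 0], [0.3, -2.5, 0, 0, 0, 0], [0.3, -2.5, 0, 0, 0, 0], [0.2, -1.3, 0, 0, 0, 0]],
])

```text
t: 11.62
tool_pos: [0.6093, -0.0615, 0.1463]
orientation: [0.088, 3.135, -0.001]
force: [0.1, -0.3, 1.1]
opening: 0.0929
gripper_force: 0.0
```

arm_command([
  [[0, 0, 0, 0, 0, 0], [0, 0, 0, 0, 0, 0], [0, 0, 0, 0, 0, 0]],
])

```text
t: 11.87
tool_pos: [0.6092, -0.0584, 0.147]
orientation: [0.087, 3.134, 0.001]
force: [0.5, 0.3, 0.8]
opening: 0.0926
gripper_force: 0.0
```

Run:
```python
from plant import monitor, eyes
import cv2, numpy as np
s=monitor.read_state();print(s["tool_pos"],s["force"],s["q"],s["opening"])
a=eyes.read_camera("top")[120:240,250:430]; b=eyes.read_camera("side")[180:320,260:480]
cv2.imwrite("pics/c5.png",np.hstack([cv2.resize(a,(400,286)),cv2.resize(b,(400,286),interpolation=cv2.INTER_CUBIC)]))
```

```text
[ 0.60921985 -0.05839268  0.14704248] [0.53167073 0.25323641 0.80363814] [-1.80136379e-01  1.98400368e-01  1.54450944e+00  1.35214201e-03
  1.39232360e+00 -1.69587201e+00] 0.09264828443460958
```

View pics/c5.png

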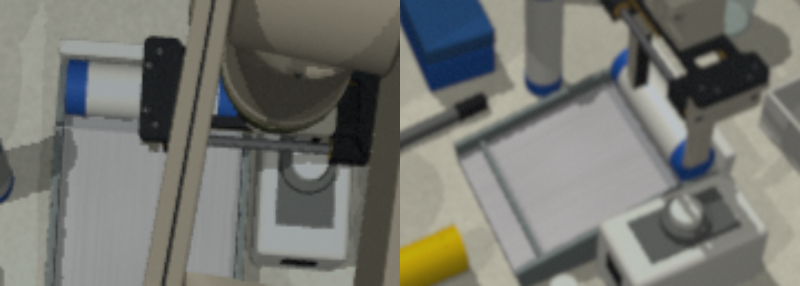

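Run:
```python
from h import *
print(proj("side",[[.606,-.105,.147],[.606,-.112,.147],[.606,-.122,.147],[.607,-.112,.088]]))
print(proj("top",[[.606,-.112,.24],[.606,-.0,.24]]))
```

```text
[[419.17853722 258.31386154]
 [421.53478411 261.05754984]
 [424.93707921 265.01928971]
 [418.17753185 283.18908928]]
[[402.19662601 167.48356093]
 [334.48747843 166.6598049 ]]
```

The projected fingertip lies within about 2 px of where the side view shows it, so it is over the button. Descending.

arm_command([
  [[0, 0, -2.0, 0, 0, 0], [0, 0, -1.8, 0, 0, 0], [0, 0, -1.0, 0, 0, 0], [0, 0, -0.4, 0, 0, 0], [0, 0, -0.2, 0, 0, 0], [0, 0, -0.1, 0, 0, 0], [0, 0, -0.1, 0, 0, 0], [0, 0, 0, 0, 0, 0], [0, 0, 0, 0, 0, 0]],
])

```text
t: 12.72
tool_pos: [0.6102, -0.0593, 0.092]
orientation: [0.087, 3.132, -0.001]
force: [-0.4, 1.5, 0.4]
opening: 0.0929
gripper_force: 0.6
```

arm_command([
  [[0, 0, -0.1, 0, 0, 0], [0, 0, -0.1, 0, 0, 0], [0, 0, -0.1, 0, 0, 0], [0, 0, 0, 0, 0, 0]],
])

```text
t: 13.05
tool_pos: [0.6101, -0.0594, 0.0883]
orientation: [0.087, 3.133, -0.001]
force: [2.2, 0.3, 3.5]
opening: 0.0929
gripper_force: 1.4
```

arm_command([
  [[0, 0, -0.1, 0, 0, 0], [0, 0, -0.1, 0, 0, 0], [0, 0, 0, 0, 0, 0]],
])

```text
t: 13.3
tool_pos: [0.6101, -0.0594, 0.0863]
orientation: [0.087, 3.133, -0.001]
force: [2.6, 1.1, 3.9]
opening: 0.0931
gripper_force: 1.9
```

arm_command([
  [[0, 0, -0.1, 0, 0, 0], [0, 0, -0.1, 0, 0, 0], [0, 0, 0, 0, 0, 0]],
])

```text
t: 13.55
tool_pos: [0.6103, -0.0594, 0.086]
orientation: [0.087, 3.132, -0.001]
force: [-2.7, 1.9, 14.9]
opening: 0.0929
gripper_force: 7.4
```

arm_command([
  [[0, 0, -0.1, 0, 0, 0], [0, 0, -0.1, 0, 0, 0], [0, 0, 0, 0, 0, 0]],
])

```text
t: 13.8
tool_pos: [0.6105, -0.0594, 0.0857]
orientation: [0.087, 3.132, -0.002]
force: [-9.2, 4.9, 25.8]
opening: 0.0931
gripper_force: 13.1
```

The button bottomed out: contact at 0.092, a spring load of about 4 N, then a hard stop at 0.086, which is 6 mm of travel. Releasing.

arm_command([
  [[0, 0, 0.3, 0, 0, 0], [0, 0, 0.5, 0, 0, 0], [0, 0, 1.5, 0, 0, 0], [0, 0, 3.0, 0, 0, 0], [0, 0, 3.5, 0, 0, 0], [0, 0, 3.5, 0, 0, 0], [-3.0, 0, 1.0, 0, 0, 0], [-3.5, 0, 0, 0, 0, 0], [-3.5, 0, 0, 0, 0, 0], [-3.5, 0, 0, 0, 0, 0], [-3.0, 0, 0, 0, 0, 0], [0, 0, 0, 0, 0, 0]],
])

```text
t: 14.8
tool_pos: [0.4392, -0.0589, 0.2131]
orientation: [0.088, 3.139, 0.0]
force: [-1.0, 0.5, 0.5]
opening: 0.0927
gripper_force: 0.0
```

arm_command([
  [[0, 0, 0, 0, 0, 0], [0, 0, 0, 0, 0, 0], [0, 0, 0, 0, 0, 0]],
])

```text
t: 15.05
tool_pos: [0.4451, -0.0594, 0.2149]
orientation: [0.087, 3.134, -0.0]
force: [0.1, -0.5, -0.3]
opening: 0.0927
gripper_force: 0.0
```

Run:
```python
from plant import monitor, eyes
import cv2, numpy as np
s=monitor.read_state();print(s["t"],s["tool_pos"],s["force"])
a=eyes.read_camera("top")[100:320,140:480]; b=eyes.read_camera("side")[140:400,220:480]
cv2.imwrite("pics/c6.png",np.hstack([cv2.resize(a,(480,311)),cv2.resize(b,(311,311),interpolation=cv2.INTER_CUBIC)]))
```

```text
15.05 [ 0.44513205 -0.05939417  0.21488353] [ 0.08358237 -0.45257852 -0.30397911]
```

View pics/c6.png

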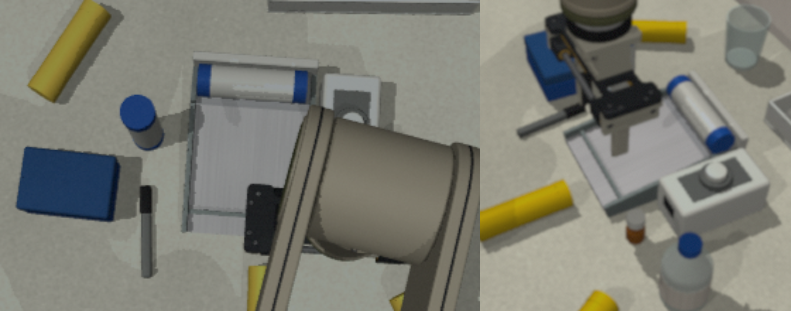

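The tube lies in the seat against the stop, at crop (252,83). The button is up, the spare tube, marker, tip box, vial and bottle are where they were, and the arm is clear. Handing in.

```bash
python3 -c "
from plant import ticket
print(ticket.close_job())"
```

```text
the job is handed in; nothing more can be done
None
```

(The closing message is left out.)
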